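# Tip the potatoes into the roasting tin

### The arm

A 6-joint arm with a two-finger parallel gripper is mounted at the origin on the work surface. World frame = base frame: x ahead of the robot, y to its left, z up, the work surface at z = 0. Lengths are in m, angles in rad, forces in N, time in s.
With the tool pointing down it reaches from about 0.4 to 0.825 m from the base axis. Payload 7 kg.
Tool frame: the origin (TCP) lies between the finger pads; the fingertips stand 8 mm ahead of it and the grasp point (between the pads) lies 11 mm behind it (arm.finger_overhang is the distance from the TCP to the fingertips, in m); z points along the fingers, y is the line along which they close (so a half turn about z gives the same grasp; the last joint's range is limited). The gripper opens to 88 mm and grips with 3 to 60 N. Pads are 19 mm wide; open, the fingers measure 130 mm over their backs; the gripper's body (78 mm by 193 mm) begins 47 mm behind the grasp point.
Start: joints at [1.417, 0.359, 0.012, 0, -1.224, -0.288], TCP at [0.289, 0.61, 0.235] pointing down, gripper open.
Joint ranges: [-3.07, 3.07], [-1.43, 2.12], [-1.02, 1.25], [-3.03, 1.67], [-3.05, -0], [-3.03, 3.03]. Speed limits (rad/s): [2.39, 2.39, 3.01, 3.14, 3.14, 3.14].

### API

Orientations are given as [roll, pitch, yaw] about the fixed x, y, z axes, in that order (R = Rz(yaw) Ry(pitch) Rx(roll)).
In Python, from station import arm gives the robot as it stands.
- The arm moves only by the tool move_arm, never from a script. Its argument "rows" is text: rows parted by semicolons, each of 7 numbers parted by spaces: the turn, a rotation vector about the tool's x, y, z in degrees, then the shift along the tool's x, y, z in m, then the finger opening in m, from 0 to 0.0876. A call has 1 to 8 rows; each row shifts and turns the commanded pose from where the row before left it, along the tool's axes as they then stand; what a row does not reach is not made up. A row lasts 1/8 s, in which the tool goes at most 62.5 mm and 10.7 degrees, less where a joint would pass 70% of its speed; a pose out of reach is approached as far as the arm can. A call is refused whole if a number of a shift passes 0.0625 or a number of a turn 10.7, either way. A call with a gripper value outside its range is refused whole. The fingers move at their own pace and stop on an object; "squeeze" is the grip in N (left out, the last holds). Time passes only in rows, so rows that do not move let the fingers close. It gives the time, the measured TCP pose, the force, the opening and the grip force at its end, in the units of the state.
- arm.get_state(): the state, without advancing time (a new reading comes with each control period).
- arm.grab_frame(name): name is "side" or "top"; returns (picture, depth): 384x512x3 uint8, blue, green, red; 384x512 float32, m along the optical axis (not along the pixel's ray), 0 where there is no reading.
- arm.camera_model(name): a dict with "mtx" (3x3 intrinsics, pixels), "k1" (the pictures are not rectified: a ray, as slopes to the right and down, at radius r is drawn at 1 + k1 r^2 times it, then the intrinsics apply), "camera_from_world" (4x4, takes a point from world to camera coordinates). Camera axes: x right, y down, z forward; pixel columns grow to the right and rows downward; lengths in m; the calibration is good to about 2 mm. A picture is of the moment at which its call begins. camera_model takes no time and is no camera call.
- arm.job_done(): hands the job in; it is judged then, once.
The state is a dict: "t": time; "q": joint angles; "qd": joint speeds; "joint_efforts": joint torques, N m; "eef_pos": TCP position; "ee_rot": TCP orientation; "force": force on the tool from outside, world axes, zero at the start; "moment": the same for the moment, N m; "width": finger opening in m; "gripper_force": force on a finger pad.
Only numpy, scipy, OpenCV 4.12 (cv2) and the standard library are available. Lean on these libraries where they do the work, as an engineer would, in place of code of your own. Each camera call takes 0.05 s, during which the arm holds its last target. There are 200 camera calls.

### The job

Push the hinged steel bin on its stand over past its catch so that all three potatoes tumble into the roasting tin, then bring the empty bin back by hand, easing it over rather than letting it fall back, and press it home until it clicks upright into its catch. Leave the tin and the other things on the counter where they stand.

Things in the scene. Friction and masses are not known exactly. Their poses are not given: they have to be found in the camera images.
- stand: Fixed stand, screwed to the counter: two dark steel cheek plates on feet, 248 mm apart over their outsides, up to 190 mm high. Origin on the counter right below the hinge axis, midway between the plates; x is level and points to the pouring side, towards the tin.
- bin_hinge (a point): Middle of the bin's hinge axis, 150 mm above the counter, on the stand. Its axes stay fixed when the bin tips: x level, to the pouring side (towards the tin), y along the hinge axis, z up.
- bin (a joint): Tipping angle, rad: 0 upright (hard stop), grows as the top goes over to the pouring side, 1.9 fully tipped (hard stop). A sprung ball catch (crest at 0.13, felt from 0.02 to 0.26) resists both ways; below the crest it drives the bin home. Beyond it the hinge is free: the empty bin balances at about 0.7, falls away to either side, and falling back stops on the catch near 0.26, not home.
- bin_tab (a point): Centre of the bin's tab handle (axes turn with the bin; upright they match bin_hinge). Upright, from the hinge: x -128, z 108 mm. A flat plate 70 wide (y), 10 thick (z), standing 50 mm out behind the back wall (x -104 to -154). Upright it is a level ledge; fully tipped it stands up. Pressed down with some 3 to 6 N the bin goes back over its catch.
- bin_rim (a point): Middle of the top edge of the bin's back wall (axes turn with the bin). Upright, from the hinge: x -102, z 120 mm. The bin is an open box of 4 mm sheet steel: floor x -104 to 0, z 0 to 4; width 208 (y); back wall 120 high; front wall slopes out from x 0 at the floor to 50 at z 120. Mass 0.6 to 1.0 kg. Loaded, it takes some 9 to 14 N at the top of this wall to push it out of the catch.
- tin: Dark steel roasting tin, open box 250 (x) by 300 (y) by 55 mm high, walls 4 mm, origin at the centre of its underside. It stands loose on the counter below the bin's pouring side.
- potato0: A potato, brown, egg-shaped, 58 mm thick and 76 mm long (along its x), origin at its centre. Starts lying in the bin.
- potato1: A potato, brown, egg-shaped, 58 mm thick and 76 mm long (along its x), origin at its centre. Starts lying in the bin.
- potato2: A potato, brown, egg-shaped, 58 mm thick and 76 mm long (along its x), origin at its centre. Starts lying in the bin.
- mug: Part of the standing clutter, to be left where it is. White mug, 80 mm across, 95 mm high, origin under its centre.
- oil: Part of the standing clutter, to be left where it is. Green glass bottle, 68 mm across, 220 mm high, origin under its centre.
- jar: Part of the standing clutter, to be left where it is. Glass jar with a steel lid, 76 mm across, 110 mm high, origin under its centre.
- can: Part of the standing clutter, to be left where it is. Food can, 74 mm across, 105 mm high, origin under its centre.
- bowl: Part of the standing clutter, to be left where it is. Blue bowl, 150 mm across, 65 mm high, origin under its centre.
Not all that is in view belongs to the job. What is shaped like the potato1 but turquoise is not meant. Leave any turquoise look-alike of the potato0 alone.

How it is judged:
By the outcome, as a careful person would: the job done as asked, in the order asked, and still so for the second after the job is handed in, with the robot touching nothing.
It also fails if it takes over 72 s, if anything falls off the work surface, if the arm or the gripper's body presses on something with over 40 N, if the wrist force passes 120 N, or if a joint passes its speed limit or range.

## Working session

There is one attempt and no reset: what is moved stays moved. The work goes in short steps, Python scripts to look and compute and a tool call to move; the robot and the scene stay as the last step left them, time stands still between calls to the robot, and variables do not carry over. Pictures are saved under pics/ and viewed, at most 10 in all, crops included, and the job is handed in when it is done.

Besides the shell and the picture viewer there is one more tool, called by a JSON object that holds its "op" and its "data", one argument or row to a line. move_arm: Moves the arm, as the interface text tells. Its arguments: {"type":"object","properties":{"rows":{"type":"string"},"squeeze":{"type":"number"}},"required":["rows"]}

```bash
ls; mkdir -p pics; python3 - <<'E'
from station import arm
import cv2,numpy as np
for n in("side","top"):
    p,d=arm.grab_frame(n); cv2.imwrite(f"pics/{n}0.png",p); np.savez(f"{n}0.npz",p=p,d=d)
    m=arm.camera_model(n); print(n,m)
print(arm.get_state())
E
```

```text
pics
side {'mtx': array([[405.91070827,   0.        , 252.58489185],
       [  0.        , 405.91070827, 193.90645662],
       [  0.        ,   0.        ,   1.        ]]), 'k1': -0.03424490901635568, 'camera_from_world': array([[-0.76479968,  0.64378433,  0.0249636 ,  0.45030541],
       [ 0.33964822,  0.43581328, -0.83349017, -0.04164992],
       [-0.54746739, -0.62897417, -0.55197006,  1.59251404],
       [ 0.        ,  0.        ,  0.        ,  1.        ]])}
top {'mtx': array([[368.093505  ,   0.        , 257.21512531],
       [  0.        , 368.093505  , 184.67091076],
       [  0.        ,   0.        ,   1.        ]]), 'k1': -0.010118412804552843, 'camera_from_world': array([[ 0.00960015, -0.99994139,  0.00500495, -0.04053487],
       [-0.99837886, -0.00986573, -0.05605637,  0.59469584],
       [ 0.05610246, -0.00445869, -0.99841506,  1.274584  ],
       [ 0.        ,  0.        ,  0.        ,  1.        ]])}
{'t': 0.1, 'q': array([ 1.41713845e+00,  3.59262486e-01,  1.11237075e-02, -2.64741897e-04,
       -1.22410414e+00, -2.88109803e-01]), 'qd': array([ 0.00078962, -0.00076342,  0.0020709 ,  0.00124102,  0.0014344 ,
        0.00076172]), 'joint_efforts': array([-4.20828264e-04, -5.84164596e+01,  2.93753421e+01,  7.01551482e+00,
        1.02330212e-02, -4.67171731e-05]), 'eef_pos': array([0.28843653, 0.60978683, 0.23374674]), 'ee_rot': array([ 3.14013497e+00, -1.72435117e-04, -4.41857691e-01]), 'force': array([-0.01997545, -0.50052818,  0.03565078]), 'moment': array([ 0.00298837, -0.05920455,  0.00641742]), 'gripper_force': 0.0, 'width': 0.08768613715762973}
```

View pics/side0.png

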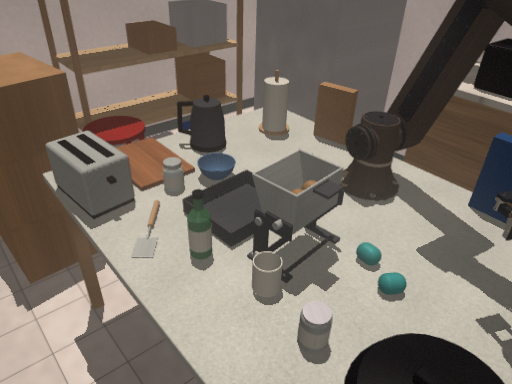

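View pics/top0.png

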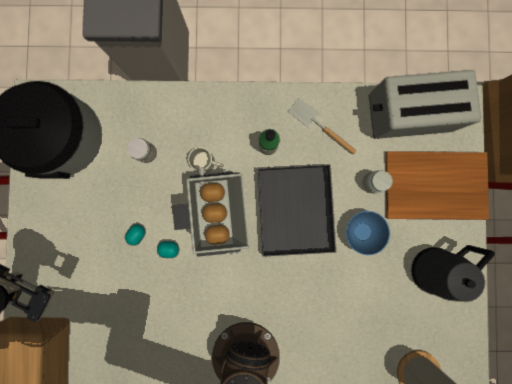

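The side view shows the bin at (298,188), with the tin beside it at (235,205). In the top view the bin is at (215,213) with three brown potatoes, its tab is at (180,217), and the tin is at (296,210). The pour direction is therefore roughly world -y. The turquoise eggs at (135,234) and (168,249) are the look-alikes.

```bash
cat > h.py <<'E'
import numpy as np,cv2
from station import arm
def cloud(n,d):
    m=arm.camera_model(n);K=m["mtx"];T=m["camera_from_world"]
    v,u=np.mgrid[:384,:512]
    D=np.array([m["k1"],0,0,0,0.])
    r=cv2.undistortPoints(np.stack([u,v],-1).reshape(-1,1,2).astype(float),K,D).reshape(384,512,2)
    P=np.dstack([r*d[...,None],d])
    W=(P-T[:3,3])@T[:3,:3]
    W[d==0]=np.nan
    return W
E
python3 - <<'E'
from h import *
z=np.load("top0.npz");W=cloud("top",z["d"])
def box(sel,zlo,zhi,name):
    r0,r1,c0,c1=sel
    Q=W[r0:r1,c0:c1].reshape(-1,3);Q=Q[(Q[:,2]>zlo)&(Q[:,2]<zhi)]
    if len(Q)<5: print(name,len(Q));return
    (c,s,a)=cv2.minAreaRect(Q[:,:2].astype(np.float32)); print(name,len(Q),np.round(c,4),np.round(s,4),round(a,2),"z",np.round(np.percentile(Q[:,2],[5,50,95]),4))
box((160,265,172,252),.262,.285,"rim")
box((195,240,165,190),.2,.285,"tab")
box((155,265,250,342),.045,.07,"tinrim")
box((140,270,165,270),.10,.2,"stand")
box((140,175,183,225),.08,.11,"mug")
box((120,160,255,285),.15,.25,"oil")
box((130,165,120,155),.08,.14,"jar/can")
box((205,260,340,395),.05,.08,"bowl")
box((235,265,150,185),.02,.08,"turq")
print(W[216,178:192:2].round(3))
print(W[185,172:260:3].round(3))
E
```

```text
rim 1016 [0.4979 0.101 ] [0.2119 0.2053] 6.25 z [0.2625 0.271  0.2762]
tab 428 [0.5015 0.1814] [0.0953 0.0511] 1.24 z [0.2599 0.2635 0.2719]
tinrim 465 [ 0.5097 -0.1693] [0.3005 0.2507] 3.7 z [0.0479 0.0545 0.0589]
stand 2219 [0.5578 0.0773] [0.2089 0.3997] 74.44 z [0.1506 0.168  0.1982]
mug 122 [0.6722 0.1536] [0.0866 0.0785] 39.83 z [0.0813 0.0936 0.0993]
oil 206 [ 0.7318 -0.0727] [0.0513 0.0433] 85.26 z [0.1519 0.1701 0.2226]
jar/can 407 [0.7069 0.3578] [0.0706 0.0676] 2.26 z [0.0895 0.1046 0.1087]
bowl 365 [ 0.435 -0.409] [0.1506 0.1448] 89.6 z [0.0517 0.0617 0.0682]
turq 326 [0.3708 0.2691] [0.0546 0.0717] 0.41 z [0.0341 0.0508 0.0591]
[[0.49  0.189 0.264]
 [0.49  0.183 0.263]
 [0.491 0.177 0.266]
 [0.491 0.172 0.266]
 [0.491 0.166 0.265]
 [0.491 0.16  0.266]
 [0.491 0.153 0.275]]
[[ 0.592  0.267  0.003]
 [ 0.592  0.258 -0.005]
 [ 0.592  0.246  0.002]
 [ 0.592  0.236  0.001]
 [ 0.592  0.225 -0.001]
 [ 0.578  0.163  0.275]
 [ 0.579  0.159  0.252]
 [ 0.582  0.159  0.201]
 [ 0.585  0.158  0.152]
 [   nan    nan    nan]
 [ 0.585  0.139  0.155]
 [ 0.582  0.123  0.202]
 [ 0.582  0.114  0.199]
 [ 0.582  0.105  0.204]
 [ 0.582  0.095  0.205]
 [ 0.582  0.086  0.205]
 [ 0.583  0.078  0.197]
 [ 0.585  0.073  0.151]
 [ 0.585  0.064  0.155]
 [ 0.584  0.053  0.173]
 [ 0.583  0.042  0.198]
 [ 0.582  0.032  0.222]
 [ 0.581  0.022  0.241]
 [ 0.58   0.012  0.267]
 [ 0.594  0.012  0.001]
 [ 0.594  0.001 -0.   ]
 [ 0.595 -0.009 -0.   ]
 [ 0.595 -0.02  -0.   ]
 [ 0.595 -0.031 -0.   ]
 [ 0.592 -0.041  0.058]]
```

```bash
python3 - <<'E'
from h import *
z=np.load("top0.npz");W=cloud("top",z["d"])
Q=W[160:265,165:260].reshape(-1,3);Q=Q[(Q[:,2]>.255)&(Q[:,2]<.285)]
for nm,lo,hi in(("front",-.05,.03),):
    q=Q[(Q[:,1]>lo)&(Q[:,1]<hi)&(Q[:,0]>.43)&(Q[:,0]<.57)];print(nm,np.polyfit(q[:,0],q[:,1],1))
# per x bin: ys of points
for x in np.arange(.39,.615,.015):
    q=Q[abs(Q[:,0]-x)<.004]; print(round(x,3),len(q),q[:,1].min().round(4) if len(q) else '',q[:,1].max().round(4) if len(q) else '', np.sort(q[q[:,2]>.27][:,1]).round(3)[-4:])
t=Q[(Q[:,1]>.168)]
print(cv2.minAreaRect(t[:,:2].astype(np.float32)),t.mean(0))
E
```

```text
front [ 0.10866958 -0.05129435]
0.39 23 0.1016 0.1438 [0.14  0.14  0.143 0.144]
0.405 57 -0.0097 0.1462 [0.143 0.143 0.144 0.146]
0.42 19 -0.0095 0.1467 [0.144 0.146 0.146 0.147]
0.435 19 -0.0093 0.1503 [0.144 0.146 0.147 0.147]
0.45 25 -0.0063 0.1969 [0.147 0.15  0.15  0.15 ]
0.465 71 -0.0062 0.1999 [0.148 0.15  0.15  0.15 ]
0.48 67 -0.0032 0.2006 [0.153 0.153 0.153 0.165]
0.495 61 -0.0002 0.2039 [0.151 0.153 0.153 0.153]
0.51 68 0.0 0.2038 [0.153 0.157 0.157 0.157]
0.525 42 0.0029 0.2037 [0.154 0.157 0.157 0.157]
0.54 19 0.0031 0.1602 [0.157 0.157 0.16  0.16 ]
0.555 18 0.0061 0.1601 [0.158 0.16  0.16  0.16 ]
0.57 20 0.0063 0.1641 [0.161 0.161 0.163 0.163]
0.585 15 0.0092 0.1632 [0.161 0.161 0.163 0.163]
0.6 85 0.0094 0.1637 [0.156 0.158 0.161 0.164]
((0.48903900384902954, 0.18484926223754883), (0.0695786327123642, 0.03825122490525246), 6.271854877471924) [0.48982838 0.18562056 0.26334405]
```

The hinge is at about (0.503, 0.050, 0.150), with the pour direction at yaw -83.8°. Tab, back wall and front lip agree within 1–2 mm, and the heights match. I'll grip the tab's two ends (70 mm) from above, with tool x along the pour direction, and carry it round the hinge arc.

{"op": "move_arm", "data": {
  "rows": "0 0 9.75 0 0 -0.0175 0.0876;0 0 9.75 0 0 -0.0175 0.0876;0 0 9.75 0 0 -0.0175 0.0876;0 0 9.75 0 0 -0.0175 0.0876;0 0 9.75 0 0 -0.0175 0.0876;0 0 9.75 0 0 -0.0175 0.0876",
  "squeeze": 25
}}

```text
t: 0.85
eef_pos: [0.2885, 0.61, 0.3396]
ee_rot: [3.141, -0.001, -1.468]
force: [1.2, -0.8, -0.6]
width: 0.0876
gripper_force: 0.0
```

{"op": "move_arm", "data": {
  "rows": "0 0 0 0.056 -0.019 0 0.0876;0 0 0 0.056 -0.019 0 0.0876;0 0 0 0.056 -0.019 0 0.0876;0 0 0 0.056 -0.019 0 0.0876;0 0 0 0.056 -0.019 0 0.0876;0 0 0 0.056 -0.019 0 0.0876;0 0 0 0.056 -0.019 0 0.0876;0 0 0 0.056 -0.019 0 0.0876"
}}

```text
t: 1.85
eef_pos: [0.4883, 0.1793, 0.3395]
ee_rot: [3.142, 0.0, -1.462]
force: [0.9, 0.3, 0.8]
width: 0.0877
gripper_force: 0.0
```

{"op": "move_arm", "data": {
  "rows": "0 0 0 0 0 0 0.0876;0 0 0 0 0 0 0.0876"
}}

```text
t: 2.1
eef_pos: [0.488, 0.1809, 0.3393]
ee_rot: [3.141, 0.0, -1.464]
force: [0.0, 0.3, -0.6]
width: 0.0875
gripper_force: 0.0
```

```bash
cat >> h.py <<'E'
H=np.array([.503,.050,.150]);YAW=-1.4626
ex=np.array([np.cos(YAW),np.sin(YAW),0]);ey=np.array([-ex[1],ex[0],0])
def rep():
    from scipy.spatial.transform import Rotation as R
    s=arm.get_state();p=s["eef_pos"]-H
    print("t",round(s["t"],2),"stand xyz",(p@ex).round(4),(p@ey).round(4),p[2].round(4),"rpy",np.degrees(s["ee_rot"]).round(1),"F stand",(s["force"]@ex).round(1),(s["force"]@ey).round(1),s["force"][2].round(1),"w",round(s["width"],4),"g",round(s["gripper_force"],1))
E
python3 -c "
from h import *
rep();p,d=arm.grab_frame('side');cv2.imwrite('pics/s1.png',p)"
```

```text
t 2.1 stand xyz -0.1318 -0.0008 0.1893 rpy [180.    0.  -83.9] F stand -0.3 0.1 -0.6 w 0.0875 g 0.0
```

{"op": "move_arm", "data": {
  "rows": "0 0 0 0 0 0.02 0.0876;0 0 0 0 0 0.02 0.0876;0 0 0 0 0 0.02 0.0876;0 0 0 0 0 0.021 0.0876;0 0 0 0 0 0 0.0876"
}}

```text
t: 2.78
eef_pos: [0.4868, 0.1819, 0.2571]
ee_rot: [3.139, -0.002, -1.461]
force: [0.2, 0.7, -0.4]
width: 0.0879
gripper_force: 0.0
```

```bash
python3 -c "
from h import *
rep();p,d=arm.grab_frame('side');cv2.imwrite('pics/s1.png',cv2.resize(p[90:290,170:430],None,fx=2.5,fy=2.5))
W=cloud('side',d)"
```

```text
t 2.77 stand xyz -0.1329 -0.0019 0.1071 rpy [ 1.798e+02 -1.000e-01 -8.370e+01] F stand -0.7 0.2 -0.4 w 0.0879 g 0.0
```

View pics/s1.png

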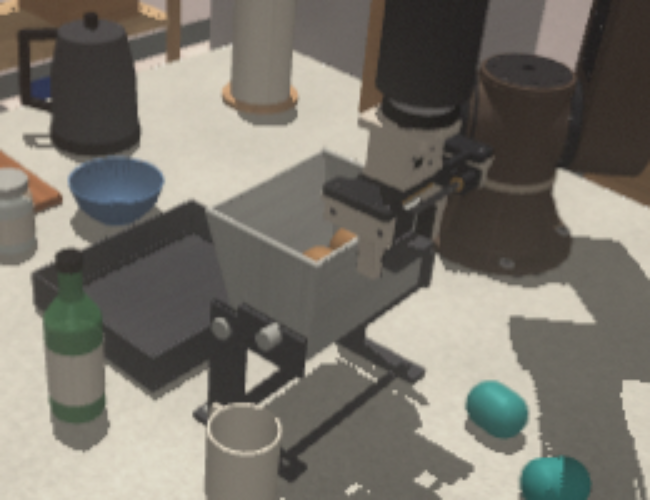

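The crop shows the fingers on either side of the tab (finger at about (375,250), dark tab at (410,250)), clear of the rim. Now I'll close on it.

{"op": "move_arm", "data": {
  "rows": "0 0 0 0 0 0 0.06;0 0 0 0 0 0 0.06;0 0 0 0 0 0 0.06;0 0 0 0 0 0 0.06",
  "squeeze": 25
}}

```text
t: 3.32
eef_pos: [0.4882, 0.1815, 0.2593]
ee_rot: [-3.141, 0.001, -1.463]
force: [-2.6, 2.0, 4.8]
width: 0.0695
gripper_force: 25.0
```

```bash
python3 - <<'E'
from h import *
rep()
r0=np.array([-.132,.108])
th=np.radians(np.arange(0,113,4.5));th=th
for t in th: print(round(np.degrees(t),1),round(t,3),(r0[0]*np.cos(t)+r0[1]*np.sin(t)).round(4),(-r0[0]*np.sin(t)+r0[1]*np.cos(t)).round(4))
E
```

```text
t 3.33 stand xyz -0.1323 -0.0005 0.1093 rpy [-1.799e+02  1.000e-01 -8.380e+01] F stand -2.2 -2.4 4.8 w 0.0695 g 25.0
0.0 0.0 -0.132 0.108
4.5 0.079 -0.1231 0.118
9.0 0.157 -0.1135 0.1273
13.5 0.236 -0.1031 0.1358
18.0 0.314 -0.0922 0.1435
22.5 0.393 -0.0806 0.1503
27.0 0.471 -0.0686 0.1562
31.5 0.55 -0.0561 0.1611
36.0 0.628 -0.0433 0.165
40.5 0.707 -0.0302 0.1679
45.0 0.785 -0.017 0.1697
49.5 0.864 -0.0036 0.1705
54.0 0.942 0.0098 0.1703
58.5 1.021 0.0231 0.169
63.0 1.1 0.0363 0.1666
67.5 1.178 0.0493 0.1633
72.0 1.257 0.0619 0.1589
76.5 1.335 0.0742 0.1536
81.0 1.414 0.086 0.1473
85.5 1.492 0.0973 0.1401
90.0 1.571 0.108 0.132
94.5 1.649 0.118 0.1231
99.0 1.728 0.1273 0.1135
103.5 1.806 0.1358 0.1031
108.0 1.885 0.1435 0.0922
112.5 1.963 0.1503 0.0806
```

{"op": "move_arm", "data": {
  "rows": "0 0 0 0.009 0 -0.010 0.06;0 0 0 0.0095 0 -0.0093 0.06;0 0 0 0.0104 0 -0.0085 0.06;0 0 0 0.011 0 -0.0077 0.06;0 0 0 0 0 0 0.06",
  "squeeze": 30
}}

```text
t: 3.95
eef_pos: [0.4926, 0.1407, 0.2946]
ee_rot: [-3.141, 0.0, -1.464]
force: [1.5, 3.5, -1.3]
width: 0.0697
gripper_force: 30.0
```

```bash
cat >> h.py <<'E'
def see(n,box=None,k=1):
    p,d=arm.grab_frame('side')
    if box: p=p[box[0]:box[1],box[2]:box[3]]
    cv2.imwrite('pics/%s.png'%n,cv2.resize(p,None,fx=k,fy=k))
E
python3 -c "
from h import *
rep();see('s2',(90,290,170,430),2.5)"
```

```text
t 3.95 stand xyz -0.0913 -0.0005 0.1446 rpy [-180.     0.   -83.9] F stand -3.3 1.8 -1.3 w 0.0697 g 30.0
```

View pics/s2.png

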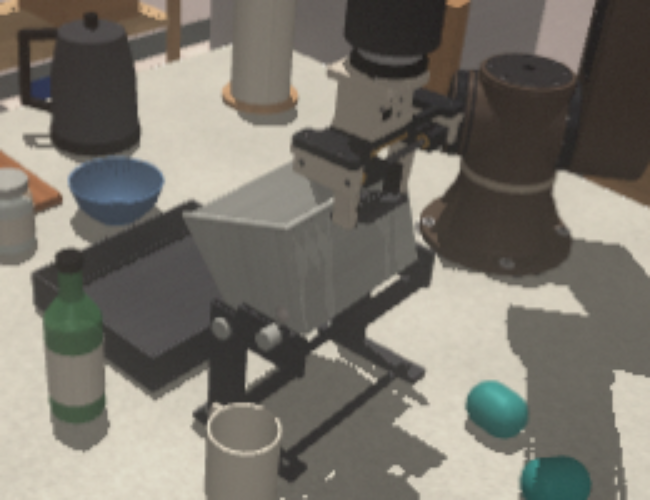

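The bin has tipped about 18° and is past its catch; the tab is still gripped at about (370,205). The force stayed low, so I'll continue along the arc.

{"op": "move_arm", "data": {
  "rows": "0 0 0 0.0116 0 -0.0068 0.06;0 0 0 0.012 0 -0.0059 0.06;0 0 0 0.0125 0 -0.0049 0.06;0 0 0 0.0128 0 -0.0039 0.06;0 0 0 0.0131 0 -0.0029 0.06;0 0 0 0.0132 0 -0.0018 0.06;0 0 0 0.0134 0 -0.0008 0.06;0 0 0 0.0134 0 0.0002 0.06"
}}

```text
t: 5.0
eef_pos: [0.5036, 0.0391, 0.3213]
ee_rot: [-3.141, 0.0, -1.463]
force: [4.7, 0.9, -3.6]
width: 0.0699
gripper_force: 30.0
```

{"op": "move_arm", "data": {
  "rows": "0 0 0 0.0133 0 0.0013 0.06;0 0 0 0.0132 0 0.0024 0.06;0 0 0 0.013 0 0.0033 0.06;0 0 0 0.0126 0 0.0044 0.06"
}}

```text
t: 5.5
eef_pos: [0.5094, -0.0132, 0.3103]
ee_rot: [-3.14, -0.001, -1.463]
force: [4.3, -2.0, 5.4]
width: 0.0694
gripper_force: 30.0
```

```bash
python3 -c "
from h import *
rep();see('s3',(90,290,170,430),2.5)"
```

```text
t 5.5 stand xyz 0.0635 -0.0005 0.1603 rpy [-1.799e+02 -1.000e-01 -8.380e+01] F stand 2.5 4.0 5.4 w 0.0694 g 30.0
```

View pics/s3.png

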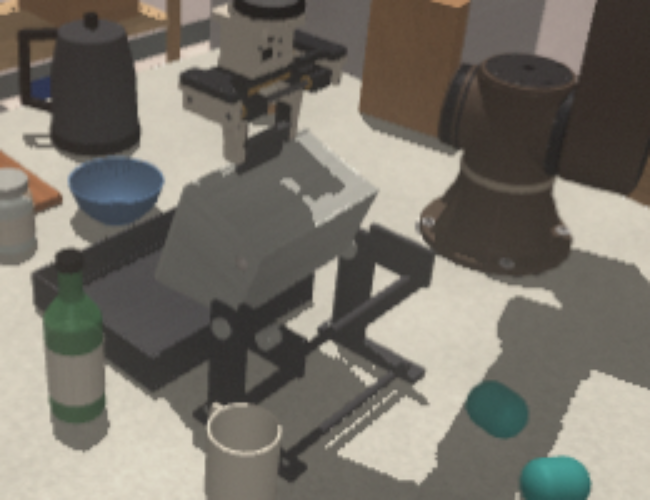

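The bin is now at about 72°, with the tab still between the fingers at (270,145). I'll continue to the full tip.

{"op": "move_arm", "data": {
  "rows": "0 0 0 0.0123 0 0.0053 0.06;0 0 0 0.0118 0 0.0063 0.06;0 0 0 0.0113 0 0.0072 0.06;0 0 0 0.0107 0 0.0081 0.06;0 0 0 0.01 0 0.0089 0.06;0 0 0 0.0093 0 0.0096 0.06;0 0 0 0.0075 0 0.009 0.06;0 0 0 0 0 0 0.06"
}}

```text
t: 6.55
eef_pos: [0.5174, -0.0872, 0.2559]
ee_rot: [-3.141, -0.004, -1.463]
force: [5.3, -9.9, 5.6]
width: 0.0698
gripper_force: 30.0
```

```bash
python3 -c "
from h import *
rep()"
```

```text
t 6.55 stand xyz 0.1379 -0.0004 0.1059 rpy [-179.9   -0.2  -83.8] F stand 10.4 4.2 5.6 w 0.0698 g 30.0
```

{"op": "move_arm", "data": {
  "rows": "0 0 0 0.004 0 0.0055 0.06;0 0 0 0.0035 0 0.0055 0.06;0 0 0 0 0 0 0.06;0 0 0 0 0 0 0.06;0 0 0 0 0 0 0.06;0 0 0 0 0 0 0.06"
}}

```text
t: 7.3
eef_pos: [0.5183, -0.0945, 0.2455]
ee_rot: [-3.14, -0.004, -1.463]
force: [5.4, -11.4, 5.1]
width: 0.0697
gripper_force: 30.0
```

```bash
python3 -c "
from h import *
rep()
a,d=arm.grab_frame('side');b,d2=arm.grab_frame('top')
cv2.imwrite('pics/s4.png',np.hstack([cv2.resize(a[90:290,170:370],(400,400)),cv2.resize(b[140:270,160:360],(615,400))])[:, :800])"
```

```text
t 7.3 stand xyz 0.1453 -0.0004 0.0955 rpy [-179.9   -0.2  -83.8] F stand 11.9 4.1 5.1 w 0.0697 g 30.0
```

View pics/s4.png

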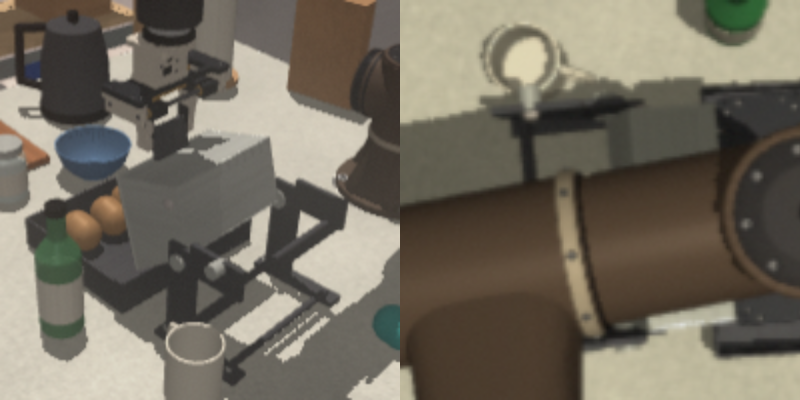

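The bin is fully over and potatoes lie in the tin at (83,230) and (110,215), with a third behind them at (120,193). I'll check the third by colour and depth.

```bash
python3 -c "
from h import *
a,d=arm.grab_frame('side');W=cloud('side',d)
h=cv2.cvtColor(a,cv2.COLOR_BGR2HSV)
m=cv2.inRange(h,(5,110,60),(20,255,255))
S=(W-H)@np.stack([ex,ey,[0,0,1]]).T
S[...,2]+=.15
ok=(m>0)&(S[...,0]>.0)&(S[...,0]<.36)&(abs(S[...,1])<.17)&(S[...,2]<.15)
n,l,st,c=cv2.connectedComponentsWithStats(ok.astype(np.uint8))
for i in range(1,n):
    if st[i,4]>8: q=S[l==i];print(st[i],q.min(0).round(3),q.max(0).round(3),np.median(q,0).round(3))
r=a[150:215,195:245];cv2.imwrite('pics/s5.png',cv2.resize(r,None,fx=10,fy=9,interpolation=cv2.INTER_CUBIC))
"
```

```text
[203 185  29  24 364] [ 0.241 -0.043  0.03 ] [0.304 0.09  0.069] [0.268 0.025 0.056]
```

View pics/s5.png

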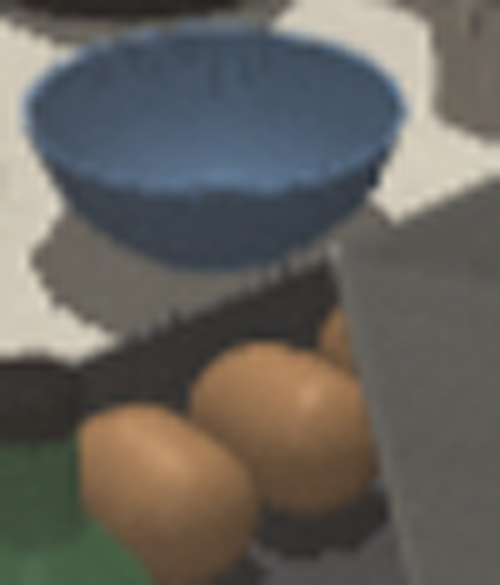

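All three potatoes are in the tin; the third shows at (335,335), behind the other two. Now I'll bring the bin back along the same arc while gripped, slowing over the second half.

{"op": "move_arm", "data": {
  "rows": "0 0 0 -0.0035 0 -0.0055 0.06;0 0 0 -0.004 0 -0.0055 0.06;0 0 0 -0.0075 0 -0.009 0.06;0 0 0 -0.0093 0 -0.0096 0.06;0 0 0 -0.01 0 -0.0089 0.06;0 0 0 -0.0107 0 -0.0081 0.06;0 0 0 -0.0113 0 -0.0072 0.06;0 0 0 -0.0118 0 -0.0063 0.06"
}}

```text
t: 8.45
eef_pos: [0.5105, -0.0238, 0.3028]
ee_rot: [3.141, 0.0, -1.463]
force: [9.3, 0.7, -10.7]
width: 0.0693
gripper_force: 30.0
```

{"op": "move_arm", "data": {
  "rows": "0 0 0 -0.0123 0 -0.0053 0.06;0 0 0 -0.0126 0 -0.0044 0.06;0 0 0 -0.013 0 -0.0033 0.06;0 0 0 -0.0132 0 -0.0024 0.06;0 0 0 -0.0133 0 -0.0013 0.06;0 0 0 -0.0067 0 -0.0001 0.06;0 0 0 -0.0067 0 -0.0001 0.06"
}}

```text
t: 9.32
eef_pos: [0.5022, 0.0527, 0.3202]
ee_rot: [3.141, -0.002, -1.463]
force: [8.6, -1.8, -4.4]
width: 0.0697
gripper_force: 30.0
```

```bash
python3 -c "
from h import *
rep();see('s6',(90,290,170,430),2.5)"
```

```text
t 9.32 stand xyz -0.0027 -0.0005 0.1702 rpy [ 1.80e+02 -1.00e-01 -8.38e+01] F stand 2.7 8.4 -4.4 w 0.0697 g 30.0
```

View pics/s6.png

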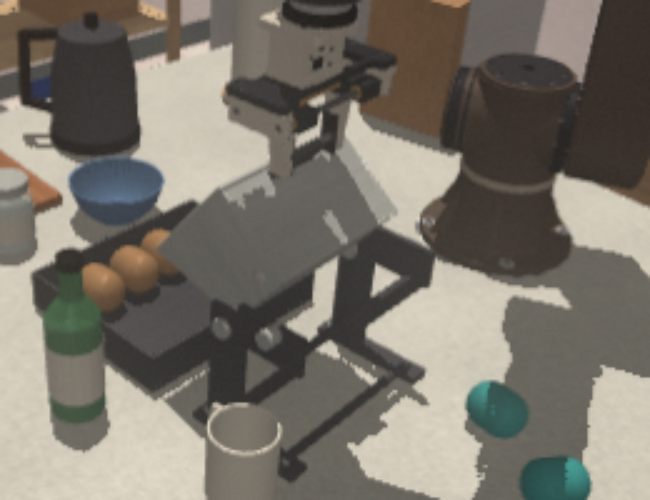

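The three potatoes lie in the tin at (100,287), (135,268) and (165,250). The bin is at about 49°, still held by the tab at (300,160). I'll keep easing it back.

{"op": "move_arm", "data": {
  "rows": "0 0 0 -0.0067 0 0.0004 0.06;0 0 0 -0.0067 0 0.0004 0.06;0 0 0 -0.0066 0 0.0009 0.06;0 0 0 -0.0066 0 0.0009 0.06;0 0 0 -0.00655 0 0.00145 0.06;0 0 0 -0.00655 0 0.00145 0.06;0 0 0 -0.0064 0 0.00195 0.06;0 0 0 -0.0064 0 0.00195 0.06"
}}

```text
t: 10.38
eef_pos: [0.4964, 0.1054, 0.3117]
ee_rot: [-3.141, -0.001, -1.463]
force: [5.7, 0.3, 1.9]
width: 0.0695
gripper_force: 30.0
```

{"op": "move_arm", "data": {
  "rows": "0 0 0 -0.00625 0 0.00245 0.06;0 0 0 -0.00625 0 0.00245 0.06;0 0 0 -0.006 0 0.00295 0.06;0 0 0 -0.006 0 0.00295 0.06;0 0 0 -0.0058 0 0.0034 0.06;0 0 0 -0.0058 0 0.0034 0.06;0 0 0 -0.0055 0 0.00385 0.06;0 0 0 -0.0055 0 0.00385 0.06"
}}

```text
t: 11.38
eef_pos: [0.4912, 0.1538, 0.2867]
ee_rot: [-3.141, 0.002, -1.462]
force: [3.4, 4.0, 4.8]
width: 0.07
gripper_force: 30.0
```

{"op": "move_arm", "data": {
  "rows": "0 0 0 -0.0052 0 0.00425 0.06;0 0 0 -0.0052 0 0.00425 0.06;0 0 0 -0.00475 0 0.00465 0.06;0 0 0 -0.00475 0 0.00465 0.06;0 0 0 -0.0045 0 0.005 0.06;0 0 0 -0.0045 0 0.005 0.06;0 0 0 0 0 0 0.06"
}}

```text
t: 12.25
eef_pos: [0.4879, 0.1839, 0.2582]
ee_rot: [-3.141, 0.004, -1.462]
force: [-0.8, 10.3, 4.5]
width: 0.0698
gripper_force: 30.0
```

```bash
python3 -c "
from h import *
rep()"
```

```text
t 12.25 stand xyz -0.1348 -0.0006 0.1082 rpy [-180.     0.2  -83.8] F stand -10.3 0.3 4.5 w 0.0698 g 30.0
```

{"op": "move_arm", "data": {
  "rows": "0 0 0 0 0 0 0.0876;0 0 0 0 0 0 0.0876;0 0 0 0 0 0 0.0876;0 0 0 0 0 -0.02 0.0876;0 0 0 0 0 -0.022 0.0876;0 0 0 0 0 0 0.0876"
}}

```text
t: 13.0
eef_pos: [0.4885, 0.1812, 0.302]
ee_rot: [-3.14, 0.001, -1.463]
force: [-0.3, 0.7, -0.5]
width: 0.0881
gripper_force: 0.0
```

```bash
python3 -c "
from h import *
rep();p,d=arm.grab_frame('top');W=cloud('top',d);S=(W-H)@np.stack([ex,ey,[0,0,1]]).T
for nm,x0,x1 in(('tabL',-.151,-.135),('front',.03,.06)):
    m=(S[...,0]>x0)&(S[...,0]<x1)&(abs(S[...,1])<(.034 if nm=='tabL' else .09))&(S[...,2]>.09)&(S[...,2]<.14);print(nm,m.sum(),np.median(S[m],0).round(4) if m.any() else '')
a,d=arm.grab_frame('side');W=cloud('side',d);S=(W-H)@np.stack([ex,ey,[0,0,1]]).T
m=(S[...,0]>.025)&(S[...,0]<.07)&(abs(S[...,1])<.1)&(S[...,2]>.07)&(S[...,2]<.16);print('front lip top z',np.percentile(S[m][:,2],[90,98]).round(4),'x max',np.percentile(S[m][:,0],[50,98]).round(4))
cv2.imwrite('pics/s7.png',cv2.resize(a[90:290,170:430],None,fx=2.5,fy=2.5))"
```

```text
t 13.0 stand xyz -0.132 -0.0003 0.152 rpy [-1.799e+02  1.000e-01 -8.380e+01] F stand -0.7 -0.3 -0.5 w 0.0881 g 0.0
tabL 0 
front 347 [ 0.0436 -0.0013  0.1111]
front lip top z [0.1194 0.1224] x max [0.0382 0.049 ]
```

View pics/s7.png

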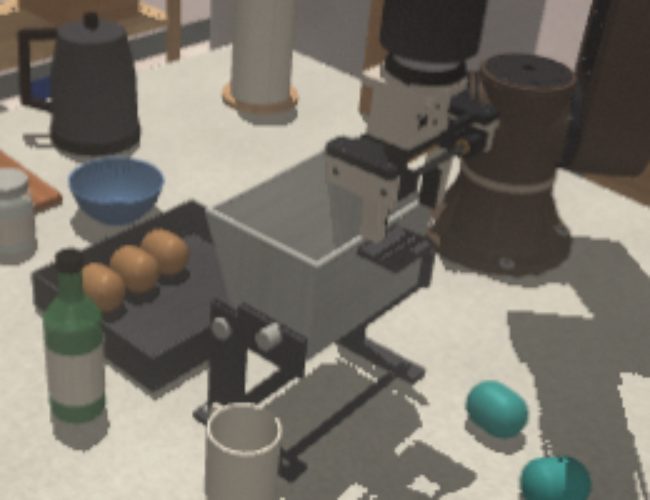

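The bin stands upright with its lip at z 0.27, the same as at the start, and the potatoes are in the tin at (100,287), (135,268) and (165,250). I'll press the tab down gently with closed fingers to make sure it is home.

{"op": "move_arm", "data": {
  "rows": "0 0 0 -0.005 0 -0.01 0;0 0 0 0 0 0 0;0 0 0 0 0 0 0;0 0 0 0 0 0 0;0 0 0 0 0 0.015 0;0 0 0 0 0 0.015 0;0 0 0 0 0 0.008 0;0 0 0 0 0 0.002 0",
  "squeeze": 5
}}

```text
t: 14.1
eef_pos: [0.4882, 0.1861, 0.2712]
ee_rot: [-3.14, -0.0, -1.462]
force: [-1.4, 0.6, 12.0]
width: 0.014
gripper_force: 6.2
```

{"op": "move_arm", "data": {
  "rows": "0 0 0 0 0 0.001 0;0 0 0 0 0 0.001 0;0 0 0 0 0 0 0"
}}

```text
t: 14.48
eef_pos: [0.4887, 0.1864, 0.2712]
ee_rot: [-3.137, 0.001, -1.462]
force: [-4.3, -0.6, 16.6]
width: 0.0033
gripper_force: 8.1
```

The tab holds at z 0.263 under about 16 N, which is the upright height, so the bin is home. I'll retreat and do a last check.

{"op": "move_arm", "data": {
  "rows": "0 0 0 0 0 -0.01 0.003;0 0 0 0 0 -0.03 0.003;0 0 0 -0.03 0 -0.04 0.003;0 0 0 -0.05 0 -0.02 0.003;0 0 0 -0.05 0 0 0.003;0 0 0 -0.05 0 0 0.003;0 0 0 0 0 0 0.003;0 0 0 0 0 0 0.003"
}}

```text
t: 15.48
eef_pos: [0.4679, 0.3651, 0.368]
ee_rot: [3.141, -0.001, -1.462]
force: [0.4, -0.3, 0.3]
width: 0.0034
gripper_force: 0.0
```

```bash
python3 -c "
from h import *
rep();p,d=arm.grab_frame('top');W=cloud('top',d)
W0=cloud('top',np.load('top0.npz')['d'])
def box(W,sel,zlo,zhi):
    r0,r1,c0,c1=sel;Q=W[r0:r1,c0:c1].reshape(-1,3);Q=Q[(Q[:,2]>zlo)&(Q[:,2]<zhi)]
    c,s,a=cv2.minAreaRect(Q[:,:2].astype(np.float32));return np.round([*c,*s,a,np.median(Q[:,2])],3)
for nm,sel,lo,hi in(('rim',(160,265,172,252),.262,.285),('tab',(205,230,172,186),.2,.285),('tin',(155,265,250,342),.045,.058),('mug',(140,175,183,225),.08,.11),('can',(130,165,120,155),.08,.14),('oil',(120,160,255,285),.15,.25)):
    print(nm,box(W0,sel,lo,hi),box(W,sel,lo,hi))
cv2.imwrite('pics/t8.png',p)"
```

```text
t 15.47 stand xyz -0.317 -0.0008 0.218 rpy [ 1.80e+02 -1.00e-01 -8.38e+01] F stand 0.4 0.4 0.3 w 0.0034 g 0.0
rim [0.498 0.101 0.212 0.205 6.25  0.271] [0.498 0.101 0.212 0.205 6.187 0.271]
tab [0.488 0.187 0.068 0.038 1.685 0.263] [0.488 0.187 0.068 0.037 2.374 0.263]
tin [ 0.51  -0.169  0.301  0.251  3.702  0.054] [ 0.509 -0.17   0.301  0.251  3.723  0.054]
mug [ 0.672  0.154  0.087  0.078 39.827  0.094] [ 0.672  0.154  0.088  0.078 37.343  0.094]
can [0.707 0.358 0.071 0.068 2.262 0.105] [0.707 0.358 0.069 0.07  7.832 0.105]
oil [ 7.3200e-01 -7.3000e-02  5.1000e-02  4.3000e-02  8.5255e+01  1.7000e-01] [ 7.3100e-01 -7.2000e-02  5.1000e-02  4.1000e-02  8.1325e+01  1.6700e-01]
```

View pics/t8.png

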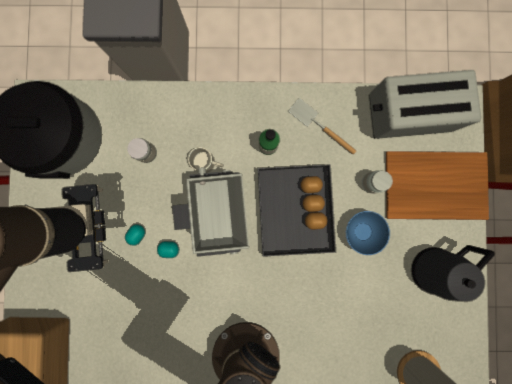

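The top view shows the empty bin upright at (215,213), the same rim pose as at the start. All three potatoes are in the tin at (312,185), (313,203) and (316,221), the tin and the other things have not moved, and the arm is clear.

```bash
python3 -c "
from station import arm
print(arm.job_done())"
```

```text
the job is handed in; nothing more can be done
None
```

I handed the job in at about 15.5 s of the 72 s: all three potatoes are in the tin, the empty bin is upright with its rim back at the starting pose and its tab pressed down to be sure it was home in the catch, and the tin and clutter are where they stood.

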